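Weigh down the counted notes

ROBOT

A 6-joint arm with a two-finger parallel gripper is mounted at the origin on the work surface. World frame = base frame: x ahead of the robot, y to its left, z up, the work surface at z = 0. Lengths are in m, angles in rad, forces in N, time in s.
With the tool pointing down it reaches from about 0.4 to 0.825 m from the base axis. Payload 7 kg.
Tool frame: the origin (TCP) lies midway between the tips of the shut fingers; the grasp point (between the pads) lies 19 mm behind it; z points along the fingers, y is the line along which they close (so a half turn about z gives the same grasp; the last joint's range is limited). The gripper opens to 88 mm and grips with 3 to 60 N. Pads are 19 mm wide; open, the fingers measure 130 mm over their backs; the gripper's body (78 mm by 193 mm) begins 47 mm behind the grasp point.
Start: joints at [-0.848, 0.359, 0.012, 0, -1.224, -0.288], TCP at [0.284, -0.612, 0.227] pointing down, gripper open.
Joint ranges: [-3.07, 3.07], [-1.43, 2.12], [-1.02, 1.25], [-3.03, 1.67], [-3.05, -0], [-3.03, 3.03]. Speed limits (rad/s): [2.39, 2.39, 3.01, 3.14, 3.14, 3.14].

INTERFACE

Orientations are given as [roll, pitch, yaw] about the fixed x, y, z axes, in that order (R = Rz(yaw) Ry(pitch) Rx(roll)).
In Python, from station import telemetry, eyes, ticket, recognise, trace gives the robot as it stands. The module is installed in compiled form; this text tells all that it offers.
- The arm moves only by the tool servo_tool, never from a script. Its argument "series" is a list that holds one entry, the list of rows, each a list of 4 numbers: the shift along the tool's x, y, z in mm, then the turn about the tool's z in rad. In form: [[[x, y, z, roll], ...]]. A call has exactly 10 rows; each row shifts and turns the commanded pose from where the row before left it, along the tool's axes as they then stand; what a row does not reach is not made up. A row lasts 1/12 s, in which the tool goes at most 41.7 mm and 7.16 degrees, less where a joint would pass 70% of its speed; a pose out of reach is approached as far as the arm can. A call is refused whole if a number of a shift passes 41.7 or a number of a turn 0.125, either way. A call with a gripper value outside its range is refused whole. "claw" is the gripper's target within -1 to 1 (shut at 1, half-way at 0, fully open at -1), set as the call begins (left out, the last holds). The fingers move at their own pace and stop on an object; "grip_force" is the grip in N (left out, the last holds). Time passes only in rows, so rows that do not move let the fingers close, or fill a call up. It gives the time, the measured TCP pose, the force, the opening and the grip force at its end, in the units of the state.
- telemetry.get_state(): the state, without advancing time (a new reading comes with each control period).
- eyes.grab_frame(name): name is "side" or "top" or "wrist"; returns the picture (420x560x3 uint8, red, green, blue); there is no depth.
- eyes.calibration(name): a dict with "mtx" (3x3 intrinsics, pixels), "rvec" (rotation vector, rad) and "tvec" (3), from world to camera coordinates, as OpenCV has them. Camera axes: x right, y down, z forward; pixel columns grow to the right and rows downward; lengths in m; the calibration is good to about 2 mm. A picture is of the moment at which its call begins: read the wrist's pose just before it. calibration takes no time and is no camera call; for the wrist camera it gives the pose at the moment of the call.
- ticket.job_done(): hands the job in; it is judged then, once.
Trained networks look in the newest picture that a camera, given by its name, has taken for a name from the list of things; names that differ only in an ending like _2 or _b are one class to them, and where a whole thing is asked for, a point or a joint stands for the part that bears it (a point fixed in the world has none). Each returns a list of dicts, best first, with "conf" (0 to 1); they miss things now and then, are a little off and sometimes report something else, mostly with a low value. They report only what shows in the picture. A call takes as long as a camera call. They do not tell look-alikes from the thing itself.
- recognise(camera, name): "position" ([x, y, z] in m, in world coordinates, good to about 4 mm: the middle of the surface that is visible of it).
- trace(camera, name): "mask" (420x560 bool, what is visible of it).
The state is a dict: "t": time; "q": joint angles; "qd": joint speeds; "joint_efforts": joint torques, N m; "eef_pos": TCP position; "ee_rot": TCP orientation; "force": force on the tool from outside, world axes, zero at the start; "moment": the same for the moment, N m; "width": finger opening in m; "gripper_force": force on a finger pad.
Only numpy, scipy, OpenCV 4.12 (cv2) and the standard library are available. Lean on these libraries where they do the work, as an engineer would, in place of code of your own. Each camera call takes 0.05 s, during which the arm holds its last target. There are 200 camera calls.

TASK

The flat steel note weight lies flush in its tilt tray: press down its end over the thumb well until the other end tips right up, then take the raised weight and lay it flat on top of the taller pack of notes, centred and lengthwise. Set it down gently rather than dropping it, let go, and leave the packs and everything else on the bench where they are.

Things in the scene. Friction and masses are not known exactly. Their poses are not given: they have to be found in the camera images.
- weight: Bare steel bar, 120 x 40 x 8 mm (x, y, z), about 0.3 kg. Origin: centre of its underside; x along its length, z up through its top face. At the start its x points as the tray's x and its top is flush with the tray's top, in a pocket that leaves 2 mm around it: it cannot be gripped until tipped up.
- tray: Fixed dark grey plastic block, x from -90 to +80 mm, 110 mm wide (y), 36 mm high; yaw varies. Origin: on the bench, below the flush weight's middle. Its pocket along x is 44 mm wide from x = -22 to +62 mm, then widens to a thumb well 64 mm wide, 32 mm deep, from x = -22 to -86 mm, ended by an 18 mm high wall. The weight lies from x = -60 to +60 mm, its underside at z = 28 mm.
- well (a point): Point on the top face of the flush weight, 10 mm from its end over the thumb well: the place to press (x = -50, z = 36 mm in the tray's frame; fixed to the tray). Pressing here about 12 mm down tips the weight's +x end fully up.
- cradle (a joint): Tilt (rad) of the 30 mm wide black cradle under the weight, pivoted at tray x = -18, z = 28 mm: 0 = flush, grows as the well end goes down, stop at 0.42 (far end raised 32 mm). Its hinge is stiff (0.11 N m friction): it takes 5 to 12 N at the pressed end and stays where left. A 4 mm lip at its low end stops the weight sliding; the weight simply lifts off.
- notes_tall: The taller pack of banknotes: solid block 160 x 75 x 50 mm (x, y, z), loose, 0.55 kg, paper band across it. Origin: centre of its underside; x along its length.
- notes_short: The shorter pack, 160 x 75 x 25 mm, loose, same origin and axes; to be left alone. The two packs may change places.
- cutter: Bystander: box cutter lying flat, about 145 x 22 x 20 mm, origin at its underside.
- carton: Bystander: closed cardboard carton, 160 x 100 x 80 mm, origin: centre of its underside.
- white_box: Bystander: open white box, 170 x 90 x 60 mm, origin: centre of its underside.
There are look-alikes about, which are no part of the job. Of the things like the weight, leave any that is black, turquoise or yellow; of the rest the larger one is meant.

How it is judged:
On the way, in this order (a step that is already met when the one before it is completed fails the run):
1. the weight's well end is pressed down so that its far end is tipped up (cradle beyond 0.25 rad, weight still on it) (value of joint cradle above 0.25 rad and angle between weight's own z axis and vertical above 0.22 rad and horizontal distance between weight and tray below 0.02 m), for 0.1 s.
2. the weight is lifted clear of the tray (height (world z) of weight above 0.05 m), for 0.1 s.
At the end, for the whole second after the job is handed in: The weight lies flat (within 0.06 rad) and at rest on top of the taller pack, its centre within 20 mm lengthwise and 18 mm crosswise of the pack's centre, its length within 0.22 rad (13 degrees) of the pack's, released; the pack still lies flat (x of weight in the frame of notes_tall between -0.02 and 0.02 m and y of weight in the frame of notes_tall between -0.018 and 0.018 m and z of weight in the frame of notes_tall between 0.047 and 0.053 m and angle between the x axis of weight and the x axis of notes_tall, either way round below 0.22 rad and angle between weight's own z axis and vertical below 0.06 rad and angle between notes_tall's own z axis and vertical below 0.05 rad and linear speed of weight below 0.02 m/s and contact force between weight and the fingers below 0.05 N); the robot touches nothing.
It fails at once if the weight is dropped onto a pack (it falls free faster than 0.45 m/s, about 10 mm) ((horizontal distance between weight and notes_tall below 0.12 m or horizontal distance between weight and notes_short below 0.12 m) and linear speed of weight above 0.45 m/s and contact force between weight and the fingers below 0.2 N).
It fails at once if the taller pack is pushed more than 30 mm (distance of notes_tall from where it was at the start of the episode above 0.03 m).
It fails at once if the short pack, cutter, carton or white box is moved more than 30 mm (distance of any of notes_short, cutter, carton, white_box from where it was at the start of the episode above 0.03 m).
It also fails if it takes over 54 s, if anything falls off the work surface, if the arm or the gripper's body presses on something with over 40 N, if the wrist force passes 120 N, or if a joint passes its speed limit or range.

## Working session

There is one attempt and no reset: what is moved stays moved. The work goes in short steps, Python scripts to look and compute and a tool call to move; the robot and the scene stay as the last step left them, time stands still between calls to the robot, and variables do not carry over. Pictures are saved under pics/ and viewed, at most 10 in all, crops included, and the job is handed in when it is done.

Besides the shell and the picture viewer there is one more tool, called after "Request:" as name([rows], argument=value, ...), one row to a line, values as JSON. servo_tool: Moves the arm, as the interface text tells. Its arguments: {"type":"object","properties":{"series":{"type":"array"},"claw":{"type":"number"},"grip_force":{"type":"number"}},"required":["series"]}

```bash
mkdir -p pics
python3 - <<'E'
from station import telemetry, eyes, recognise
import cv2,numpy as np
s=telemetry.get_state(); print(s['t'],s['eef_pos'],s['ee_rot'],s['width'],s['force'])
for c in ['top','side']:
    im=eyes.grab_frame(c); cv2.imwrite(f'pics/{c}0.png',im[:,:,::-1])
    k=eyes.calibration(c); print(c,k['mtx'].round(1).tolist(),k['rvec'].ravel().round(3),k['tvec'].ravel().round(3))
    for n in ['weight','tray','notes_tall','notes_short','cutter','carton','white_box','well']:
        try: print(c,n,[(round(d['conf'],2),np.round(d['position'],3).tolist()) for d in recognise(c,n)])
        except Exception as e: print(n,e)
E
```

```text
0.0 [ 0.28411072 -0.61173889  0.22563027] [ 3.13991738e+00 -1.08504195e-04 -2.70689446e+00] 0.08739597689076231 [ 0.01972881  0.54283356 -0.34479287]
top [[388.8, 0.0, 282.4], [0.0, 388.8, 211.5], [0.0, 0.0, 1.0]] [ 2.146 -2.196  0.082] [0.027 0.562 0.996]
top weight [(0.93, [0.686, -0.385, 0.006]), (0.63, [0.563, -0.051, 0.009]), (0.62, [0.699, -0.237, 0.008]), (0.58, [0.306, -0.215, 0.013])]
top tray [(0.17, [0.591, 0.495, 0.009])]
top notes_tall [(0.9, [0.513, 0.066, 0.051])]
top notes_short [(0.72, [0.488, 0.241, 0.029])]
top cutter [(0.75, [0.781, -0.047, 0.017])]
top carton [(0.96, [0.456, -0.486, 0.075]), (0.58, [0.592, 0.498, 0.009])]
top white_box [(0.98, [0.592, 0.495, 0.006])]
top well [(0.7, [0.512, -0.214, 0.038])]
side [[391.2, 0.0, 279.8], [0.0, 391.2, 204.1], [0.0, 0.0, 1.0]] [ 0.506 -2.611  1.324] [0.506 0.141 0.927]
side weight [(0.93, [0.307, -0.212, 0.009]), (0.72, [0.509, -0.213, 0.038]), (0.71, [0.675, -0.376, 0.012]), (0.51, [0.564, -0.053, 0.002]), (0.48, [0.694, -0.236, 0.005])]
side tray [(0.8, [0.502, -0.193, 0.029])]
side notes_tall [(0.88, [0.506, 0.098, 0.046])]
side notes_short [(0.88, [0.484, 0.256, 0.023])]
side cutter [(0.65, [0.512, -0.214, 0.034]), (0.55, [0.781, -0.034, 0.014])]
side carton [(0.56, [0.448, -0.455, 0.065])]
side white_box [(0.77, [0.595, 0.473, 0.016])]
side well [(0.64, [0.498, -0.196, 0.034]), (0.33, [0.594, 0.478, 0.018])]
```

View pics/top0.png

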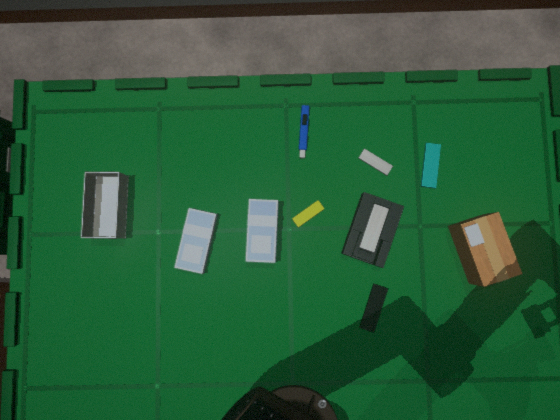

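View pics/side0.png

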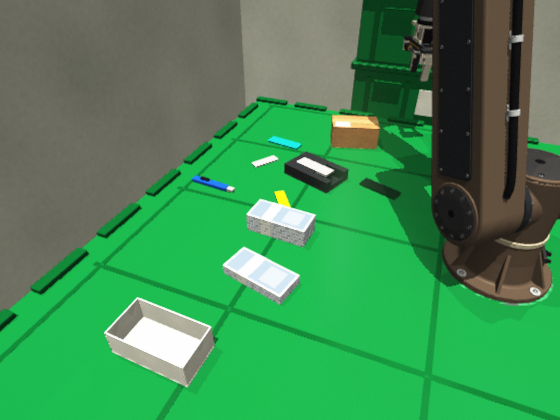

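The top view shows the silver weight in its tray at about (374,228), the taller pack at (263,231), and the short pack at (196,241). I'll rectify the tray and the tall pack onto their top planes for accurate poses.

```bash
cat > h.py <<'E'
import cv2,numpy as np
from station import telemetry, eyes, recognise, trace
def cal(c):
    k=eyes.calibration(c); return np.array(k['mtx']),cv2.Rodrigues(np.array(k['rvec'],float))[0],np.array(k['tvec'],float).ravel()
def back(c,px,z,k=None):
    K,R,t=k or cal(c); px=np.atleast_2d(np.asarray(px,float))
    d=(R.T@np.linalg.inv(K)@np.c_[px,np.ones(len(px))].T).T; o=-R.T@t
    return o+d*((z-o[2])/d[:,2])[:,None]
def rect(c,im,z,cx,cy,half,ppm,k=None):
    "rectified picture of plane z: up = +x, left = +y"
    K,R,t=k or cal(c); H=K@np.c_[R[:,0],R[:,1],R[:,2]*z+t]
    n=int(2*half*ppm); A=np.array([[0,-1/ppm,cx+half],[-1/ppm,0,cy+half],[0,0,1]])
    return cv2.warpPerspective(im,H@A,(n,n),flags=cv2.INTER_CUBIC|cv2.WARP_INVERSE_MAP)
def pose(mask,c,z,k=None):
    "mask -> centre, yaw of long side, size"
    m=cv2.findContours(mask.astype(np.uint8),cv2.RETR_EXTERNAL,cv2.CHAIN_APPROX_NONE)[0]
    m=max(m,key=cv2.contourArea).reshape(-1,2); P=back(c,m,z,k)[:,:2]
    r=cv2.minAreaRect((P*1000).astype(np.float32)); b=cv2.boxPoints(r); e=[b[1]-b[0],b[2]-b[1]]
    l=max(e,key=np.linalg.norm); a=np.arctan2(l[1],l[0]); a=(a+np.pi/2)%np.pi-np.pi/2
    return np.round(r[0],1),round(float(a),3),np.round(r[1],1),np.round(P.mean(0)*1000,1)
E
python3 - <<'E'
from h import *
im=eyes.grab_frame('top')
a=rect('top',im,.036,.50,-.20,.11,2500); b=rect('top',im,.05,.505,.08,.11,2500)
a=cv2.resize(a,(400,400));b=cv2.resize(b,(400,400))
cv2.imwrite('pics/r1.png',np.hstack([a,b])[:,:,::-1])
for n,z in [('weight',.036),('tray',.036),('notes_tall',.05),('notes_short',.025)]:
    for d in trace('top',n): print(n,round(d['conf'],2),d['mask'].sum(),pose(d['mask'],'top',z))
# bright steel near the tray
hsv=cv2.cvtColor(im,cv2.COLOR_RGB2HSV); m=((hsv[...,2]>110)&(hsv[...,1]<70)); w=np.zeros_like(m); w[195:262,350:400]=m[195:262,350:400]
print('steel',w.sum(),pose(w,'top',.036))
w=np.zeros_like(m); w[150:180,350:400]=m[150:180,350:400]; print('other',pose(w,'top',.008))
E
```

```text
weight 0.95 748 (array([ 515.8, -219.5]), -0.373, array([ 43.8, 121. ]), array([ 515.2, -220.1]))
weight 0.81 394 (array([ 687. , -232.1]), 0.975, array([89.6, 31.3]), array([ 687. , -232.2]))
weight 0.69 723 (array([ 674.3, -375.7]), -0.175, array([ 43.4, 119.5]), array([ 674.8, -375.2]))
weight 0.68 728 (array([ 313.7, -210.6]), -0.377, array([ 42. , 115.3]), array([ 313.3, -210.7]))
weight 0.57 330 (array([555.7, -51.7]), -0.95, array([28. , 82.7]), array([555.9, -51.4]))
tray 0.82 2242 (array([ 510.8, -215.6]), -0.367, array([117.6, 172.3]), array([ 510.3, -215.9]))
notes_tall 0.75 1961 (array([515.4,  67.9]), -0.059, array([ 80. , 167.1]), array([513.5,  67.7]))
notes_short 0.55 1933 (array([491.9, 242. ]), -0.247, array([ 85.1, 162.8]), array([492.5, 241.9]))
steel 713 (array([ 515.5, -220.2]), -0.363, array([ 39.6, 119. ]), array([ 515.1, -220.6]))
other (array([ 694., -238.]), 0.983, array([89.8, 29.9]), array([ 693.5, -238.6]))
```

View pics/r1.png

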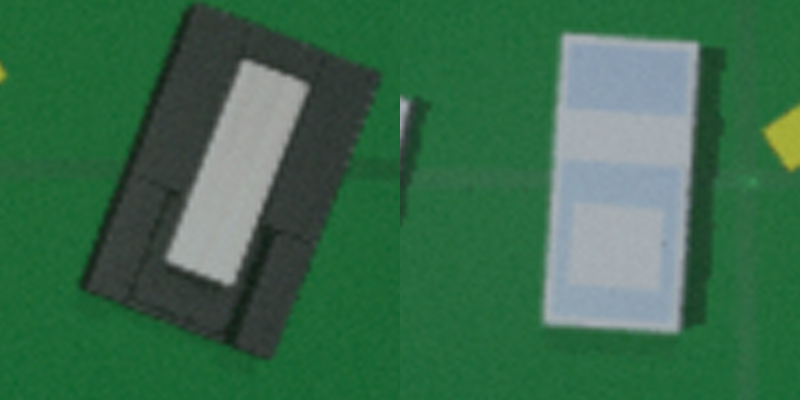

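The thumb well is at the tray's lower end (toward world -x), so the tray's x yaw is about -0.365. That puts the weight centre at (515.5,-220), the press point at (469,-202), and the tall pack at (514.5,68) with yaw -0.058. The calls below rotate the tool, close it and lower it.

Request:
servo_tool([
  [[0,0,6,0.08],[0,0,6,0.08],[0,0,6,0.08],[0,0,6,0.08],[0,0,6,0.08],[0,0,6,0.08],[0,0,6,0.08],[0,0,6,0.08],[0,0,6,0.08],[0,0,6,0.08]],
], claw=1, grip_force=20)

```text
t: 1.98
eef_pos: [0.2843, -0.6122, 0.1663]
ee_rot: [-3.142, -0.0, 2.772]
force: [-0.3, -0.5, -0.2]
width: 0.0265
gripper_force: 0.0
```

```bash
cat >> h.py <<'E'
def to(x,y,z,yaw):
    s=telemetry.get_state(); p=np.array(s['eef_pos']); r=s['ee_rot']
    from scipy.spatial.transform import Rotation as Ro
    R=Ro.from_euler('xyz',r).as_matrix()
    print('t',round(s['t'],2),'pos',(p*1000).round(1),'rpy',np.round(r,3),'w',round(s['width']*1000,1),'F',np.round(s['force'],1))
    dy=(r[2]-yaw+np.pi/2)%np.pi-np.pi/2
    d=np.array([x,y,z])/1000-p
    a=yaw if abs((r[2]-yaw+np.pi)%(2*np.pi)-np.pi)<np.pi/2 else yaw+np.pi
    print('tool shift mm',(R.T@d*1000).round(1),'roll',round(dy,3))
E
python3 -c "
from h import *
to(468,-202,60,-.365)"
```

```text
t 1.98 pos [ 284.3 -612.2  166.3] rpy [-3.142 -0.     2.772] w 26.5 F [-0.3 -0.5 -0.2]
tool shift mm [-23.3 448.9 106.3] roll -0.004
```

Request:
servo_tool([
  [[-2,38,0,0],[-2,38,0,0],[-2,38,0,0],[-2,38,0,0],[-2,38,0,0],[-2,38,0,0],[-2,38,0,0],[-2,38,0,0],[-2,38,0,0],[-2,38,0,0]],
])

```text
t: 2.82
eef_pos: [0.4392, -0.2627, 0.167]
ee_rot: [3.142, 0.001, 2.776]
force: [1.0, 0.9, -1.0]
width: 0.0007
gripper_force: 0.0
```

Request:
servo_tool([
  [[-1,30,0,0],[-1,24,0,0],[-1,12,5,0],[0,3,15,0],[0,0,20,0],[0,0,20,0],[0,0,20,0],[0,0,15,0],[0,0,10,0],[0,0,0,0]],
])

```text
t: 3.65
eef_pos: [0.4646, -0.2012, 0.0595]
ee_rot: [-3.141, -0.004, 2.776]
force: [-0.8, 0.8, 0.7]
width: 0.0
gripper_force: 0.0
```

Run:
```python
from h import *
to(468,-202,40,-.365)
im=eyes.grab_frame('wrist'); k=cal('wrist')
cv2.imwrite('pics/w1.png',im[:,:,::-1])
for c in ['wrist','top']:
  if c=='top': im=eyes.grab_frame('top'); k=cal('top')
  for n in ['weight','tray']:
    for d in trace(c,n): print(c,n,round(d['conf'],2),d['mask'].sum(),pose(d['mask'],c,.036,k))
```

```text
t 3.65 pos [ 464.6 -201.2   59.5] rpy [-3.141 -0.004  2.776] w 0.0 F [-0.8  0.8  0.7]
tool shift mm [-3.5  0.5 19.4] roll -0.001
wrist weight 0.92 1635 (array([ 468.6, -199.8]), 0.227, array([38.6, 36.1]), array([ 468.9, -202.8]))
wrist weight 0.86 1810 (array([528. , -78.5]), -0.149, array([30.4, 35.5]), array([531.9, -74. ]))
wrist weight 0.81 7874 (array([ 348.6, -223.4]), -0.359, array([36.5, 43. ]), array([ 347.9, -223.1]))
wrist tray 0.77 15889 (array([ 448.5, -195.3]), 1.207, array([111. ,  46.8]), array([ 448.3, -195.3]))
top weight 0.92 696 (array([ 674.8, -374.7]), -0.162, array([ 40.5, 118. ]), array([ 674.3, -374.5]))
top weight 0.83 367 (array([ 686.5, -230.9]), 0.992, array([85.6, 30.6]), array([ 686.6, -232.1]))
top weight 0.57 687 (array([ 312.8, -211.9]), -0.335, array([ 39.1, 115.1]), array([ 313.7, -211.8]))
top weight 0.53 218 (array([ 557.3, -234.4]), 1.529, array([43.9, 36.8]), array([ 555.1, -233.4]))
top weight 0.5 232 (array([562.1, -60. ]), -1.005, array([29.5, 64.1]), array([563.9, -61.1]))
top weight 0.42 3000 (array([ 453., -500.]), 0.29, array([174.7, 139.1]), array([ 451.1, -510.9]))
top tray 0.77 709 (array([ 557.1, -234.3]), 1.22, array([114.9,  71.2]), array([ 567. , -231.9]))
```

View pics/w1.png

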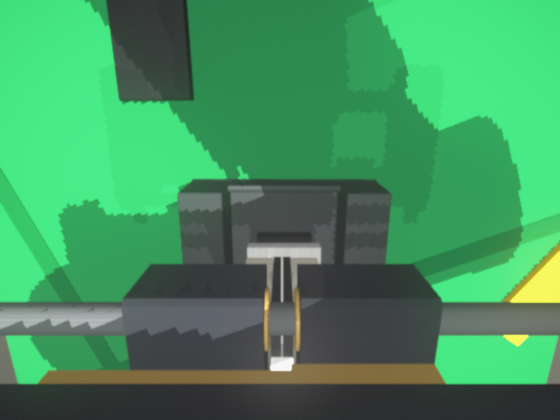

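The wrist view shows the weight's end edge at row 243, columns 247–321, centred under the shut fingers at column 282, with the well beyond it. Lateral alignment is good, so I'll press.

Request:
servo_tool([
  [[-2,0,4,0],[-2,0,5,0],[0,0,5,0],[0,0,5,0],[0,0,3,0],[0,0,2,0],[0,0,2,0],[0,0,2,0],[0,0,2,0],[0,0,0,0]],
])

```text
t: 4.78
eef_pos: [0.4687, -0.2022, 0.0314]
ee_rot: [-3.141, -0.002, 2.776]
force: [-3.8, 2.0, 4.4]
width: 0.0006
gripper_force: 2.9
```

```bash
python3 -c "
from h import *
to(468,-202,27,-.365)"
```

```text
t 4.78 pos [ 468.7 -202.2   31.4] rpy [-3.141e+00 -2.000e-03  2.776e+00] w 0.6 F [-3.8  2.   4.4]
tool shift mm [ 0.7 -0.1  4.4] roll -0.0
```

Request:
servo_tool([
  [[0,0,1,0],[0,0,1,0],[0,0,1,0],[0,0,1,0],[0,0,1,0],[0,0,1,0],[0,0,1,0],[0,0,0,0],[0,0,0,0],[0,0,0,0]],
])

```text
t: 5.62
eef_pos: [0.4687, -0.2022, 0.0251]
ee_rot: [-3.141, -0.002, 2.776]
force: [-5.6, 4.4, 12.7]
width: 0.0004
gripper_force: 7.3
```

Request:
servo_tool([
  [[0,0,1,0],[0,0,1,0],[0,0,1,0],[0,0,0,0],[0,0,0,0],[0,0,0,0],[0,0,0,0],[0,0,0,0],[0,0,0,0],[0,0,0,0]],
])

```text
t: 6.45
eef_pos: [0.4689, -0.2023, 0.0243]
ee_rot: [-3.141, -0.001, 2.777]
force: [-13.8, 9.0, 38.8]
width: 0.0004
gripper_force: 21.2
```

It's at the stop (39 N, no further travel). Next I'll back off upward, open, and move over the weight.

Request:
servo_tool([
  [[0,0,-5,0],[0,0,-10,0],[0,0,-20,0],[0,0,-25,0],[0,0,-25,0],[0,0,-15,0],[0,0,0,0],[0,0,0,0],[0,0,0,0],[0,0,0,0]],
])

```text
t: 7.28
eef_pos: [0.4692, -0.2023, 0.1207]
ee_rot: [-3.141, -0.002, 2.776]
force: [-0.1, 0.7, -0.1]
width: 0.0002
gripper_force: 0.0
```

Request:
servo_tool([
  [[0,0,0,0],[0,0,0,0],[0,0,0,0],[0,0,0,0],[0,0,0,0],[0,0,0,0],[0,0,0,0],[0,0,0,0],[0,0,0,0],[0,0,0,0]],
], claw=-1)

```text
t: 8.12
eef_pos: [0.4699, -0.2024, 0.1216]
ee_rot: [3.142, 0.0, 2.776]
force: [-0.5, 0.1, 0.3]
width: 0.0617
gripper_force: 0.0
```

Run:
```python
from h import *
to(520,-222,120,-.365)
w=eyes.grab_frame('wrist'); s=eyes.grab_frame('side')
cv2.imwrite('pics/w2.png',np.hstack([cv2.resize(w,(480,360)),cv2.resize(s[130:220,270:350],(320,360),interpolation=cv2.INTER_CUBIC)])[:,:,::-1])
# expected outline at tilt .42: project corners of the weight in side & wrist
for c in ['side','wrist']:
  K,R,t=cal(c)
  for th in (.30,.42):
    out=[]
    for X in (-60,60):
      for Y in (-20,20):
        u=X+18; x=-18+u*np.cos(th)-8*np.sin(th); z=28+u*np.sin(th)+8*np.cos(th)
        ca,sa=np.cos(-.365),np.sin(-.365)
        P=np.array([515.5+ca*x-sa*Y,-220.2+sa*x+ca*Y,z])/1000
        p=K@(R@P+t); out.append((p[:2]/p[2]).round(0).tolist())
    print(c,th,out)
```

```text
t 8.12 pos [ 469.9 -202.4  121.6] rpy [3.142 0.    2.776] w 61.7 F [-0.5  0.1  0.3]
tool shift mm [-53.8  -0.4   1.6] roll -0.0
side 0.3 [[334.0, 173.0], [326.0, 178.0], [306.0, 150.0], [298.0, 155.0]]
side 0.42 [[334.0, 174.0], [326.0, 179.0], [307.0, 148.0], [299.0, 153.0]]
wrist 0.3 [[256.0, 199.0], [311.0, 199.0], [256.0, 364.0], [311.0, 364.0]]
wrist 0.42 [[256.0, 198.0], [310.0, 198.0], [255.0, 367.0], [312.0, 368.0]]
```

View pics/w2.png

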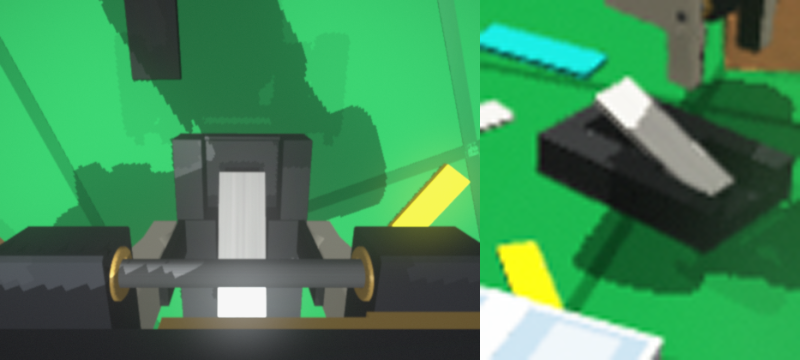

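The weight is tipped fully, and the outline matches the 0.42 rad prediction in both views (side-view raised end near (303,152), wrist-view low end at row 200). I'll go over the middle at s≈+7 mm and down to tip z = 39.

Request:
servo_tool([
  [[-10,0,0,0],[-22,0,0,0],[-15,0,5,0],[-5,0,10,0],[0,0,15,0],[0,0,15,0],[0,0,12,0],[0,0,7,0],[0,0,0,0],[0,0,0,0]],
])

```text
t: 9.05
eef_pos: [0.5183, -0.221, 0.0573]
ee_rot: [-3.141, -0.001, 2.777]
force: [-0.5, 0.2, -0.4]
width: 0.088
gripper_force: 0.0
```

```bash
python3 -c "
from h import *
to(518.5,-221.3,39,-.365)"
```

```text
t 9.05 pos [ 518.3 -221.    57.3] rpy [-3.141e+00 -1.000e-03  2.777e+00] w 88.0 F [-0.5  0.2 -0.4]
tool shift mm [-0.3 -0.2 18.3] roll -0.0
```

Request:
servo_tool([
  [[0,0,5,0],[0,0,5,0],[0,0,4,0],[0,0,3,0],[0,0,1.5,0],[0,0,0,0],[0,0,0,0],[0,0,0,0],[0,0,0,0],[0,0,0,0]],
])

```text
t: 9.88
eef_pos: [0.5186, -0.221, 0.0393]
ee_rot: [3.142, 0.0, 2.776]
force: [-0.8, -0.1, 0.1]
width: 0.0881
gripper_force: 0.0
```

Request:
servo_tool([
  [[0,0,0,0],[0,0,0,0],[0,0,0,0],[0,0,0,0],[0,0,0,0],[0,0,0,0],[0,0,0,0],[0,0,0,0],[0,0,0,0],[0,0,0,0]],
], claw=1, grip_force=25)

```text
t: 10.72
eef_pos: [0.5184, -0.221, 0.039]
ee_rot: [-3.142, -0.0, 2.776]
force: [-0.0, -0.3, -0.4]
width: 0.0394
gripper_force: 25.0
```

Request:
servo_tool([
  [[0,0,0,0],[0,0,0,0],[0,0,0,0],[0,0,0,0],[0,0,0,0],[0,0,-0.5,0],[0,0,-1,0],[0,0,-1,0],[0,0,-1,0],[0,0,-1,0]],
])

```text
t: 11.55
eef_pos: [0.5183, -0.221, 0.0435]
ee_rot: [-3.142, -0.0, 2.776]
force: [-0.0, -0.5, -2.7]
width: 0.0394
gripper_force: 25.0
```

Request:
servo_tool([
  [[0,0,-3,0],[0,0,-6,0],[0,0,-10,0],[0,0,-14,0],[0,0,-16,0],[0,0,-16,0],[0,0,-14,0],[0,0,-8,0],[0,0,-4,0],[0,0,0,0]],
])

```text
t: 12.38
eef_pos: [0.5189, -0.221, 0.1358]
ee_rot: [3.141, 0.002, 2.776]
force: [-0.4, 0.5, -2.8]
width: 0.0396
gripper_force: 25.0
```

Run:
```python
from h import *
to(521.5,67.5,130,-.058)
w=eyes.grab_frame('wrist'); s=eyes.grab_frame('side')
cv2.imwrite('pics/w3.png',np.hstack([cv2.resize(w,(480,360)),cv2.resize(s[100:190,270:350],(320,360),interpolation=cv2.INTER_CUBIC)])[:,:,::-1])
```

```text
t 12.38 pos [ 518.9 -221.   135.8] rpy [3.141e+00 2.000e-03 2.776e+00] w 39.6 F [-0.4  0.5 -2.8]
tool shift mm [100.6 270.4   5.7] roll -0.307
```

View pics/w3.png

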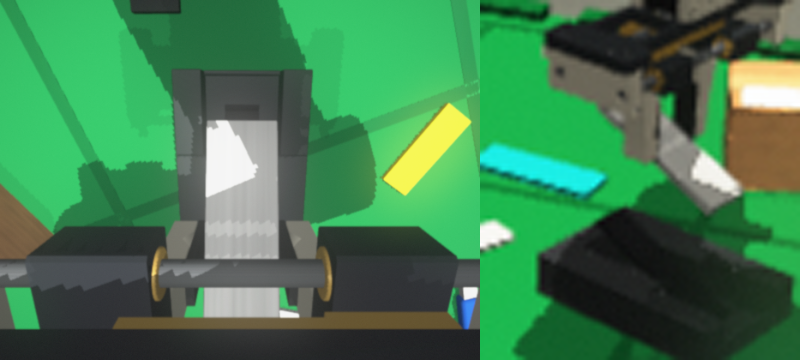

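The weight is held firmly with its low end toward the robot. Now I'll turn and carry it to the pack.

Request:
servo_tool([
  [[0,0,0,-0.1],[0,0,0,-0.1],[0,0,0,-0.1],[0,5,0,0],[2,15,0,0],[2,25,0,0],[2,30,0,0],[2,30,0,0],[2,30,0,0],[2,30,0,0]],
])

```text
t: 13.32
eef_pos: [0.5165, -0.0541, 0.1339]
ee_rot: [-3.141, -0.001, 3.072]
force: [1.7, -0.7, -3.2]
width: 0.0395
gripper_force: 25.0
```

Request:
servo_tool([
  [[2,30,0,0],[0,30,0,0],[0,25,0,0],[0,20,0,0],[0,12,0,0],[0,5,0,0],[0,0,0,0],[0,0,0,0],[0,0,0,0],[0,0,0,0]],
])

```text
t: 14.15
eef_pos: [0.523, 0.0654, 0.1344]
ee_rot: [-3.141, -0.0, 3.075]
force: [0.1, 0.6, -2.8]
width: 0.0397
gripper_force: 25.0
```

Run:
```python
from h import *
to(521.5,67.5,130,-.058)
im=eyes.grab_frame('wrist'); K,R,t=cal('wrist'); cv2.imwrite('pics/w4.png',im[:,:,::-1])
s=telemetry.get_state(); p=np.array(s['eef_pos'])*1000; a=s['ee_rot'][2]-np.pi
# predicted low-end edge (top & bottom corners) for tilts, gripped at s=7
for th in (.36,.42,.5,.6):
  out=[]
  for Y in (-20,20):
    for n in (4,-4):
      u=-67; x=u*np.cos(th)-n*np.sin(th); z=3+u*np.sin(th)+n*np.cos(th)
      P=(p+[np.cos(a)*x-np.sin(a)*Y,np.sin(a)*x+np.cos(a)*Y,z])/1000
      q=K@(R@P+t); out.append((q[:2]/q[2]).round(0).tolist())
  print(th,out)
```

```text
t 14.15 pos [523.   65.4 134.4] rpy [-3.141 -0.     3.075] w 39.7 F [ 0.1  0.6 -2.8]
tool shift mm [1.6 2.  4.4] roll -0.009
0.36 [[242.0, 136.0], [244.0, 140.0], [327.0, 136.0], [325.0, 140.0]]
0.42 [[243.0, 138.0], [245.0, 143.0], [326.0, 138.0], [324.0, 143.0]]
0.5 [[244.0, 141.0], [246.0, 147.0], [325.0, 141.0], [323.0, 147.0]]
0.6 [[246.0, 146.0], [247.0, 153.0], [323.0, 146.0], [322.0, 153.0]]
```

View pics/w4.png

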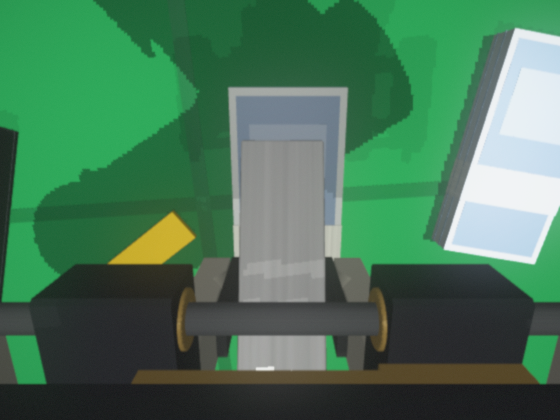

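The wrist view shows the bar's low end at row 141 (columns 242–323, tilt about 0.45) and the pack's near corners at (230,88) and (347,88). I'll check the pack's pose from those.

Run:
```python
from h import *
print((back('wrist',[[229,87],[348,87],[234,196],[342,196]],.05)*1000).round(1))
def rp(a,b):pass
```

```text
[[432.5  36.7  50. ]
 [437.4 111.6  50. ]
 [503.1  32.6  50. ]
 [508.  106.6  50. ]]
```

Request:
servo_tool([
  [[1.5,1.4,2,0],[0,1.4,5,0],[0,0,8,0],[0,0,9,0],[0,0,9,0],[0,0,8,0],[0,0,5,0],[0,0,3,0],[0,0,0,0],[0,0,0,0]],
])

```text
t: 15.03
eef_pos: [0.522, 0.0692, 0.0855]
ee_rot: [-3.141, -0.0, 3.077]
force: [0.6, -0.5, -3.2]
width: 0.0393
gripper_force: 25.0
```

Request:
servo_tool([
  [[0,0,1,0],[0,0,1,0],[0,0,1,0],[0,0,1,0],[0,0,1,0],[0,0,1,0],[0,0,1,0],[0,0,1,0],[0,0,1,0],[0,0,1,0]],
], grip_force=15)

```text
t: 15.87
eef_pos: [0.5227, 0.0694, 0.076]
ee_rot: [3.141, 0.001, 3.077]
force: [1.7, -0.5, -0.1]
width: 0.0399
gripper_force: 15.0
```

Contact has been made and the levelling force is small. Continuing down.

Request:
servo_tool([
  [[0,0,1,0],[0,0,1,0],[0,0,1,0],[0,0,1,0],[0,0,1,0],[0,0,1,0],[0,0,1,0],[0,0,1,0],[0,0,1,0],[0,0,1,0]],
])

```text
t: 16.7
eef_pos: [0.5218, 0.0692, 0.0654]
ee_rot: [-3.142, -0.0, 3.076]
force: [1.8, -0.2, -1.8]
width: 0.0397
gripper_force: 15.0
```

Request:
servo_tool([
  [[0,0,1,0],[0,0,1,0],[0,0,1,0],[0,0,1,0],[0,0,1,0],[0,0,1,0],[0,0,1,0],[0,0,1,0],[0,0,0,0],[0,0,0,0]],
])

```text
t: 17.53
eef_pos: [0.5217, 0.0691, 0.0574]
ee_rot: [-3.141, -0.0, 3.076]
force: [1.3, -0.6, -1.5]
width: 0.0397
gripper_force: 15.0
```

Run:
```python
from h import *
to(521.7,68.3,52,-.062)
w=eyes.grab_frame('wrist'); s=eyes.grab_frame('side')
cv2.imwrite('pics/w5.png',np.hstack([cv2.resize(w,(480,360)),cv2.resize(s[165:255,235:325],(320,360),interpolation=cv2.INTER_CUBIC)])[:,:,::-1])
```

```text
t 17.53 pos [521.7  69.1  57.4] rpy [-3.141 -0.     3.076] w 39.7 F [ 1.3 -0.6 -1.5]
tool shift mm [-0.1 -0.8  5.4] roll -0.003
```

View pics/w5.png

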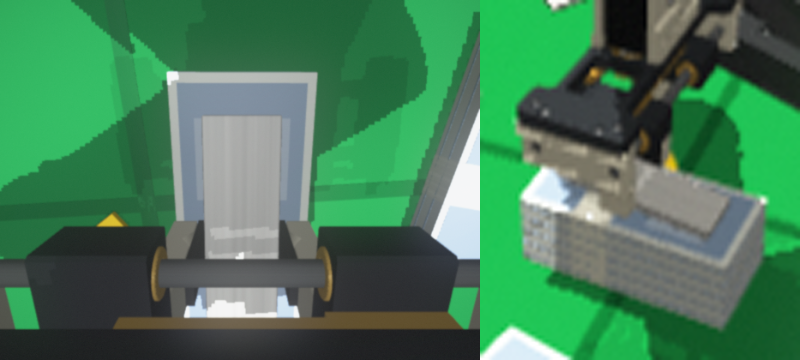

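The bar is centred across the pack and nearly level, with its low end resting on the pack. I'll lower the last few millimetres.

Request:
servo_tool([
  [[0,0,1,0],[0,0,1,0],[0,0,1,0],[0,0,1,0],[0,0,0.5,0],[0,0,0.5,0],[0,0,0,0],[0,0,0,0],[0,0,0,0],[0,0,0,0]],
])

```text
t: 18.47
eef_pos: [0.5218, 0.0692, 0.0526]
ee_rot: [3.142, -0.0, 3.076]
force: [2.2, 0.4, -1.1]
width: 0.0398
gripper_force: 15.0
```

Request:
servo_tool([
  [[0,0,0.5,0],[0,0,0.5,0],[0,0,0.5,0],[0,0,0,0],[0,0,0,0],[0,0,0,0],[0,0,0,0],[0,0,0,0],[0,0,0,0],[0,0,0,0]],
])

```text
t: 19.3
eef_pos: [0.5219, 0.0692, 0.0515]
ee_rot: [3.142, 0.0, 3.077]
force: [-1.4, 0.2, 5.6]
width: 0.0399
gripper_force: 15.0
```

Now it's seated: the force reversed to +5.6 N. Opening modestly, then lifting.

Request:
servo_tool([
  [[0,0,0,0],[0,0,0,0],[0,0,0,0],[0,0,0,0],[0,0,0,0],[0,0,0,0],[0,0,0,0],[0,0,0,0],[0,0,0,0],[0,0,0,0]],
], claw=-0.4)

```text
t: 20.13
eef_pos: [0.5219, 0.0692, 0.0511]
ee_rot: [3.142, 0.0, 3.076]
force: [0.6, -0.6, 0.5]
width: 0.0617
gripper_force: 0.0
```

Request:
servo_tool([
  [[0,0,-3,0],[0,0,-6,0],[0,0,-12,0],[0,0,-20,0],[0,0,-25,0],[0,0,-25,0],[0,0,-20,0],[0,0,-10,0],[0,0,0,0],[0,0,0,0]],
])

```text
t: 20.97
eef_pos: [0.5218, 0.0693, 0.1723]
ee_rot: [3.141, 0.001, 3.076]
force: [0.2, -0.5, -0.7]
width: 0.0613
gripper_force: 0.0
```

Request:
servo_tool([
  [[0,-10,0,0],[0,-25,0,0],[0,-30,0,0],[0,-30,0,0],[0,-30,0,0],[0,-30,0,0],[0,-20,0,0],[0,-10,0,0],[0,0,0,0],[0,0,0,0]],
])

```text
t: 21.8
eef_pos: [0.5092, -0.1159, 0.1711]
ee_rot: [-3.141, -0.002, 3.075]
force: [0.8, 0.8, 0.2]
width: 0.0613
gripper_force: 0.0
```

Run:
```python
from h import *
to(521.7,68.3,52,-.062)
im=eyes.grab_frame('top'); s=eyes.grab_frame('side')
a=cv2.resize(rect('top',im,.054,.505,.08,.11,2500),(400,400))
cv2.imwrite('pics/end.png',np.hstack([a,cv2.resize(s[165:255,235:325],(400,400),interpolation=cv2.INTER_CUBIC)])[:,:,::-1])
for n,z in [('weight',.058),('notes_tall',.05)]:
    for d in trace('top',n): print(n,round(d['conf'],2),d['mask'].sum(),pose(d['mask'],'top',z))
```

```text
t 21.8 pos [ 509.2 -115.9  171.1] rpy [-3.141e+00 -2.000e-03  3.075e+00] w 61.3 F [0.8 0.8 0.2]
tool shift mm [ -0.4 184.6 119.1] roll -0.005
weight 0.7 641 (array([ 671.7, -366.7]), -0.158, array([ 39.9, 115.3]), array([ 675.3, -368.3]))
weight 0.69 295 (array([ 684. , -224.5]), 0.992, array([78.6, 27.7]), array([ 685.4, -224.1]))
weight 0.57 711 (array([ 316.6, -206.4]), -0.365, array([ 38.6, 113.3]), array([ 316.7, -206.1]))
```

View pics/end.png

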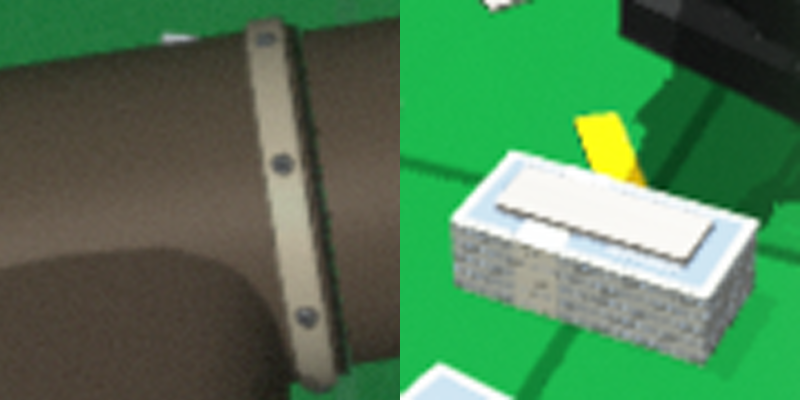

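The arm hides the pack from the top camera, but the side view shows the weight flat and parallel on the tall pack. Its centre is at crop (605,212) against the pack's (604,220), and the offset fits the 8 mm thickness. The gripper is clear, so I'm handing in.

```bash
python3 -c "
from station import ticket
print(ticket.job_done())"
```

```text
the job is handed in; nothing more can be done
None
```

I tipped up the steel weight, laid it flat and centred lengthwise on the taller pack, released it, and handed the job in at about 22 s; the hand-in returned no verdict, so the placement is confirmed only by the side camera.

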